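Get the V-block out from behind the jack and the riser

TASK

The V-block I need is penned in at the back of the steel holder: stand the screw jack and the square riser upright on the big rubber mat first, leaving the V-block where it is. With both out of the way, set the V-block, groove up, inside the scribed outline on the pipe jig so that its groove lines up with the groove of the V-rest fixed there, and only then stand the jack and the riser back upright, each centred on its own pad in the holder (round pad for the jack, square pad for the riser). Don't knock the jack or the riser over, and leave the jar, the spool and the hammer alone.

Things in the scene. Friction and masses are not known exactly. Their poses are not given: they have to be found in the camera images.
- jack_center (a point): Loose dark screw jack, 105 mm high, 0.55 kg: round foot 54 mm across, round shank 40 mm across from 28 to 86 mm above its underside, thin screw, bright round cap. Stands at the front (robot side) of the holder. Point: on its axis, 52.5 mm above its underside; z up. In the holder grip the shank 72 mm above its underside, fingers closing along its pad's x, so that the tips pass over the V-block.
- riser_center (a point): Loose bright steel square tube standing on end, open at the top, 50 x 50 x 105 mm high, 0.6 kg, at the front of the holder, about 14 mm from the jack beside it. Point: its centre, 52.5 mm above its underside; x, y square to its faces, z up. In the holder grip its outer faces 72 mm above its underside, fingers closing along its x (front to back), so that the tips pass over the V-block.
- vblock_center (a point): Loose aluminium V-block, 96 mm long (x, along the groove), 46 wide (y), 36 high, 0.4 kg, V groove 32 mm wide on top, ends alike. Lies on the holder's 4 mm floor plate behind jack and riser, 8 to 16 mm from them; behind it 35 mm or more to a fence 30 mm high. Point: its centre, 18 mm above its underside. Grip across its width at mid-length, 24 mm up, once jack and riser are gone.
- jack_pad_top (a point): Home of the jack: black round rubber pad, 62 mm across, 2 mm thick, in the grey steel holder. Point: centre of its top, 6 mm above the table; x to the back of the holder, y along its front. The two pads lie side by side, centres 66 mm apart, either way round. The holder is fixed: a plate 170 (x) by 190 mm (y), fence at the back, walls 26 mm high beside its rear half, open in front.
- riser_pad_top (a point): Home of the riser: black square rubber pad, 60 x 60 mm and 2 mm thick, fixed beside the round pad in the holder. The point is the centre of the pad's top, 6 mm above the table; x points to the back of the holder.
- seat (a point): Open place for the V-block on the pipe jig: scribed rectangle 104 x 54 mm on an aluminium plate 240 x 120 x 10 mm fixed to the table. Point: its centre on the plate's upper face, 10 mm above the table; x along the groove line, towards the fixed V-rest (40 mm long, 46 wide, 36 high, centred 120 mm along +x). The V-block's x must lie along this x, either way round.
- mat_top (a point): Large black rubber mat, 240 mm (x) by 150 mm (y), 4 mm thick, fixed flat on the table: the side area where jack and riser wait. The point is the centre of its upper face. It and the pipe jig lie one at each side of the holder, either way round.
- jar_center (a point): Bystander: round amber glass jar with a steel cap, 64 mm across, 75 mm high; the point is at its centre. Leave it alone.
- spool_center (a point): Bystander: spool of copper-coloured filler wire, grey end discs, lying flat, 90 mm across, 50 mm high; the point is at its centre. Leave it alone.
- hammer_grip (a point): Bystander: hammer lying on the table beyond the holder; the point is on its handle. Leave it alone.
There are look-alikes about, which are no part of the job. What is shaped like the part that bears riser_center but green or yellow is not meant.

How it is judged:
By the outcome, as a careful person would: the job done as asked, in the order asked, and still so for the second after the job is handed in, with the robot touching nothing.
It also fails if it takes over 128 s, if anything falls off the work surface, if the arm or the gripper's body presses on something with over 40 N, if the wrist force passes 120 N, or if a joint passes its speed limit or range.

ROBOT

A 6-joint arm with a two-finger parallel gripper is mounted at the origin on the work surface. World frame = base frame: x ahead of the robot, y to its left, z up, the work surface at z = 0. Lengths are in m, angles in rad, forces in N, time in s.
With the tool pointing down it reaches from about 0.35 to 0.975 m from the base axis. Payload 4.9 kg.
Tool frame: the origin (TCP) lies on the mounting face of the last link; the fingertips stand 173 mm ahead of it and the grasp point (between the pads) lies 155 mm ahead of it (tcp_to_grasp is the distance from the TCP to the grasp point, in m); z points along the fingers, y is the line along which they close (so a half turn about z gives the same grasp; the last joint's range is limited). The gripper opens to 85 mm and grips with 20 to 120 N. Pads are 22 mm wide; open, the fingers measure 114 mm over their backs; the gripper's body (76 mm by 85 mm) begins 54 mm behind the grasp point. The pads swing forward as they close: fully open they stand 13 mm farther back than shut.
Start: joints at [1.056, 0.053, 1.613, -0, 1.476, -0.119], TCP at [0.241, 0.577, 0.405] pointing down, gripper open.
Joint ranges: [-3.01, 3.01], [-1.01, 2.22], [0.06, 2.58], [-1.02, 4.17], [0.09, 2.62], [-3.14, 3.14]. Speed limits (rad/s): [2.57, 2.57, 3.14, 3.14, 3.14, 3.14].

INTERFACE

Orientations are given as a rotation vector (axis times angle).
In Python, from station import get_obs, get_image, calibration, finish_job, tcp_to_grasp gives the robot as it stands. The module is installed in compiled form; this text tells all that it offers.
- The arm moves only by the tool arm_command, never from a script. Its argument "plan" is a list that holds one entry, the list of rows, each a list of 6 numbers: the shift along the tool's x, y, z in cm, then the turn, a rotation vector about the tool's x, y, z in rad. A call has 1 to 12 rows; each row is the pose to reach, as a shift and turn from the pose commanded when the call began, along the tool's axes at that moment; what a row does not reach only later rows make up. A row lasts 1/12 s, in which the tool goes at most 41.7 mm and 7.16 degrees, less where a joint would pass 70% of its speed; a pose out of reach is approached as far as the arm can. A call with a gripper value outside its range is refused whole. "gripper" is the closure, from -1 (fully open) to 1 (shut), set as the call begins (left out, the last holds). The fingers move at their own pace and stop on an object; "force" is the grip in N (left out, the last holds). Time passes only in rows, so rows that repeat a pose let the fingers close. It gives the time, the measured TCP pose, the force, the opening and the grip force at its end, in the units of the state.
- get_obs(): the state, without advancing time (a new reading comes with each control period).
- get_image(name): name is "side" or "top"; returns (picture, depth): 420x560x3 uint8, blue, green, red; 420x560 float32, m along the optical axis (not along the pixel's ray), 0 where there is no reading.
- calibration(name): a dict with "fx", "fy", "cx", "cy" (pixels), "pose" (4x4, takes a point from camera to world coordinates). Camera axes: x right, y up, looking along -z (the intrinsics and any distortion apply to the point x, -y, -z); pixel columns grow to the right and rows downward; lengths in m; the calibration is good to about 2 mm. A picture is of the moment at which its call begins. calibration takes no time and is no camera call.
- finish_job(): hands the job in; it is judged then, once.
The state is a dict: "t": time; "q": joint angles; "dq": joint speeds; "effort": joint torques, N m; "tool_pos": TCP position; "tool_rot": TCP orientation; "contact_force": force on the tool from outside, world axes, zero at the start; "wrist_torque": the same for the moment, N m; "opening": finger opening in m; "grip_force": force on a finger pad.
Only numpy, scipy, OpenCV 4.12 (cv2) and the standard library are available. Lean on these libraries where they do the work, as an engineer would, in place of code of your own. Each camera call takes 0.05 s, during which the arm holds its last target. There are 200 camera calls.

## Working session

There is one attempt and no reset: what is moved stays moved. The work goes in short steps, Python scripts to look and compute and a tool call to move; the robot and the scene stay as the last step left them, time stands still between calls to the robot, and variables do not carry over. Pictures are saved under pics/ and viewed, at most 14 in all, crops included, and the job is handed in when it is done.

Besides the shell and the picture viewer there is one more tool, called after "Request:" in YAML: its name, and indented under it one key for each argument. arm_command: Moves the arm, as the interface text tells. Its arguments: {"type":"object","properties":{"plan":{"type":"array"},"gripper":{"type":"number"},"force":{"type":"number"}},"required":["plan"]}

```bash
mkdir -p pics
python3 - <<'E'
from station import *
import cv2,numpy as np
print(tcp_to_grasp, get_obs())
for n in("top","side"):
    p,d=get_image(n); cv2.imwrite(f"pics/{n}0.png",p); np.savez(f"{n}0.npz",p=p,d=d); print(n,calibration(n),(d>0).mean())
E
```

```text
0.1547 {'t': 0.0, 'q': array([ 1.05598980e+00,  5.33656765e-02,  1.61428505e+00,  1.37539461e-05,
        1.47601261e+00, -1.19017046e-01]), 'dq': array([-1.07651331e-03,  5.05728532e-05,  2.22293848e-04, -3.85277577e-04,
       -4.62004838e-04, -7.34709423e-04]), 'effort': array([ 6.22203679e-04, -3.93687272e+01, -3.70177925e+01, -5.46103945e-05,
        7.02900157e-03,  8.45989007e-06]), 'tool_pos': array([0.24083663, 0.57644618, 0.40346254]), 'tool_rot': array([-0.617527  , -3.07962977,  0.0030833 ]), 'contact_force': array([ 0.20796985,  0.43368457, -0.12217216]), 'wrist_torque': array([0.00685441, 0.01786446, 0.05644309]), 'grip_force': 0.0, 'opening': 0.08545982154748342}
top {'fx': 529.835975733894, 'fy': 529.835975733894, 'cx': 277.3747636436304, 'cy': 207.9515862345937, 'pose': array([[ 1.65858250e-02,  9.78633852e-01, -2.04940711e-01,
         3.34228013e-01],
       [-9.99856543e-01,  1.69378705e-02, -3.64600288e-05,
         2.33587655e-02],
       [ 3.43557821e-03,  2.04911915e-01,  9.78774389e-01,
         1.12842011e+00],
       [ 0.00000000e+00,  0.00000000e+00,  0.00000000e+00,
         1.00000000e+00]])} 0.9961267006802721
side {'fx': 457.2440314420406, 'fy': 457.2440314420406, 'cx': 284.8592325835481, 'cy': 214.2807667810769, 'pose': array([[-0.98929559,  0.08002919, -0.12202282,  0.48128192],
       [-0.14553373, -0.60232815,  0.78486988,  0.77319629],
       [-0.01068528,  0.79422675,  0.60752753,  0.6626774 ],
       [ 0.        ,  0.        ,  0.        ,  1.        ]])} 0.9957057823129252
```

View pics/top0.png

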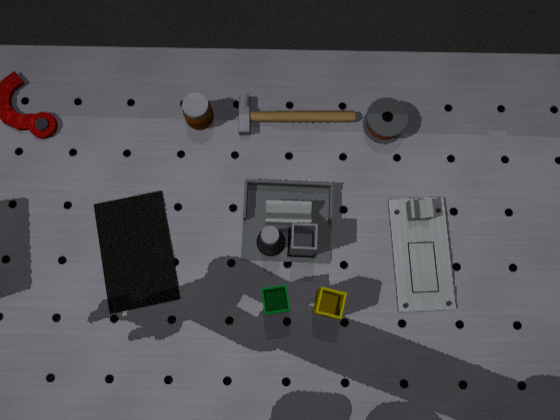

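View pics/side0.png

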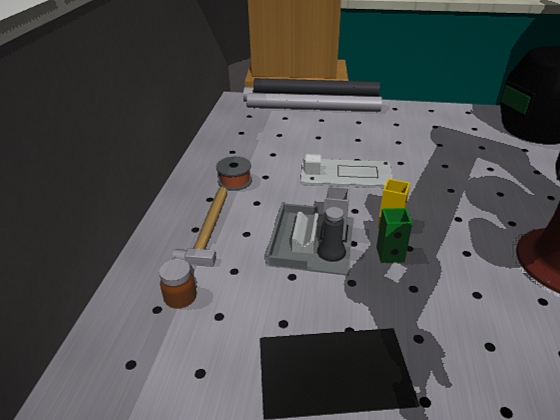

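```bash
cat > h.py <<'E'
import cv2,numpy as np
from station import *
C={n:calibration(n) for n in("top","side")}
def cloud(n,d):
    c=C[n];v,u=np.mgrid[:420,:560]
    P=np.stack([(u-c["cx"])/c["fx"]*d,-(v-c["cy"])/c["fy"]*d,-d],-1)
    return P@c["pose"][:3,:3].T+c["pose"][:3,3]
def ray(n,uv,z):  # pixels onto plane z
    c=C[n];uv=np.atleast_2d(uv).astype(float)
    D=np.c_[(uv[:,0]-c["cx"])/c["fx"],-(uv[:,1]-c["cy"])/c["fy"],-np.ones(len(uv))]@c["pose"][:3,:3].T
    o=c["pose"][:3,3];return o+D*((z-o[2])/D[:,2])[:,None]
def two(a,b): # triangulate top pixel a, side pixel b
    o=[C[n]["pose"][:3,3] for n in("top","side")]
    d=[ray(n,p,0)[0]-q for n,p,q in(("top",a,o[0]),("side",b,o[1]))]
    s=np.linalg.lstsq(np.c_[d[0],-d[1]],o[1]-o[0],rcond=None)[0]
    A,B=o[0]+s[0]*d[0],o[1]+s[1]*d[1];return (A+B)/2,np.linalg.norm(A-B)
def snap(k):
    r={}
    for n in C:
        p,d=get_image(n);r[n]=(p,d,cloud(n,d));np.savez(f"{n}{k}.npz",p=p,d=d)
    return r
def load(k):
    r={}
    for n in C:
        z=np.load(f"{n}{k}.npz");r[n]=(z["p"],z["d"],cloud(n,z["d"]))
    return r
def big(p,u0,v0,u1,v1,s,g=2.0):
    return cv2.resize(np.clip(p[v0:v1,u0:u1]*g,0,255).astype(np.uint8),None,fx=s,fy=s,interpolation=cv2.INTER_CUBIC)
E
python3 - <<'E'
from h import *
r=load(0)
for n in r:
    P=r[n][2]
    m=(P[...,0]>.2)&(P[...,0]<.7)&(abs(P[...,1])<.35)
    print(n,"z hist",np.percentile(P[m][:,2],[5,25,50,75]))
    for a,b in((.10,.118),(.094,.10),(.036,.044)):
        k=m&(P[...,2]>a)&(P[...,2]<b)&(P[...,0]>.3)
        l,N=cv2.connectedComponents(k.astype(np.uint8))
        nn,_,st,ce=cv2.connectedComponentsWithStats(k.astype(np.uint8))
        for i in range(1,nn):
            if st[i,4]>25:
                q=P[N==i];print(n,a,b,st[i],ce[i].round(1),q.mean(0).round(4),np.ptp(q,axis=0).round(3))
a=big(r["top"][0],235,170,345,270,5);cv2.imwrite("pics/a.png",a)
b=big(r["top"][0],380,190,465,320,4.5);cv2.imwrite("pics/b.png",b)
E
```

```text
top z hist [-0.00332433 -0.00104757  0.00078263  0.00349584]
top 0.1 0.118 [291 222  27  28 248] [304.1 235.2] [ 0.4944 -0.0294  0.1099] [0.051 0.051 0.016]
top 0.1 0.118 [261 225  18  19 266] [269.6 233.9] [0.4955 0.0376 0.1106] [0.036 0.033 0.014]
top 0.1 0.118 [261 284  30  30 208] [275.2 298.4] [0.3724 0.0246 0.1045] [0.055 0.056 0.009]
top 0.1 0.118 [316 286  31  32 220] [331.2 301.5] [ 0.3684 -0.082   0.1047] [0.058 0.058 0.012]
top 0.036 0.044 [410 199   9  15  61] [414.9 206.5] [ 0.5702 -0.2654  0.0404] [0.031 0.018 0.008]
top 0.036 0.044 [422 198  11  20  94] [425.9 208.1] [ 0.5671 -0.2886  0.0403] [0.04  0.02  0.008]
top 0.036 0.044 [266 200  46   8 246] [287.8 202.7] [0.574  0.0017 0.0391] [0.015 0.095 0.008]
top 0.036 0.044 [266 215  46   8 239] [288.4 219. ] [ 5.39e-01 -1.00e-04  3.92e-02] [0.015 0.094 0.008]
side z hist [-2.62296883e-03 -1.25192237e-03 -9.72391505e-05  2.98027677e-03]
side 0.1 0.118 [382 179  28  17 163] [395.7 187.2] [ 0.3689 -0.0777  0.103 ] [0.059 0.061 0.006]
side 0.1 0.118 [324 186  26  20 268] [336.1 195.2] [ 0.4952 -0.0249  0.107 ] [0.051 0.057 0
[... 746 characters left out ...]
973] [0.058 0.051 0.006]
side 0.094 0.1 [385 210  23  12  51] [396.8 212.6] [0.3697 0.0066 0.0969] [0.043 0.031 0.006]
side 0.036 0.044 [305 155  16   6  69] [312.3 157.7] [ 0.5698 -0.2872  0.0399] [0.039 0.021 0.008]
side 0.036 0.044 [305 162  15   5  42] [312.  164.2] [ 0.5673 -0.2535  0.0402] [0.037 0.011 0.008]
side 0.036 0.044 [292 212  11  29 139] [296.7 226.1] [0.5749 0.005  0.0387] [0.013 0.096 0.006]
side 0.036 0.044 [309 213   9  30 141] [312.9 227.7] [0.5395 0.0058 0.0388] [0.011 0.101 0.006]
side 0.036 0.044 [378 231  30  19  94] [391.1 245.8] [0.3753 0.0451 0.0399] [0.058 0.052 0.008]
side 0.036 0.044 [323 239  19   9  64] [331.6 243.7] [0.4961 0.0547 0.0399] [0.037 0.018 0.008]
```

View pics/a.png

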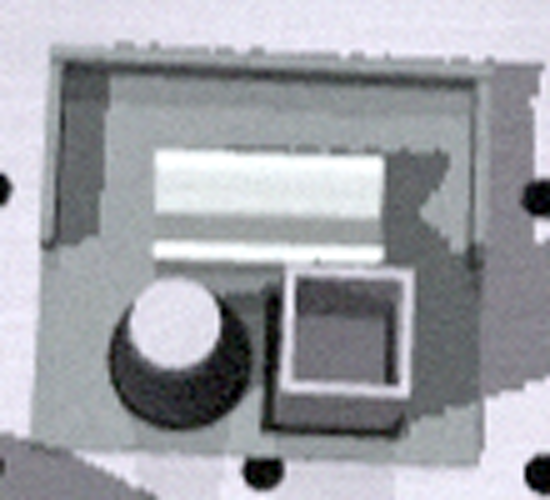

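View pics/b.png

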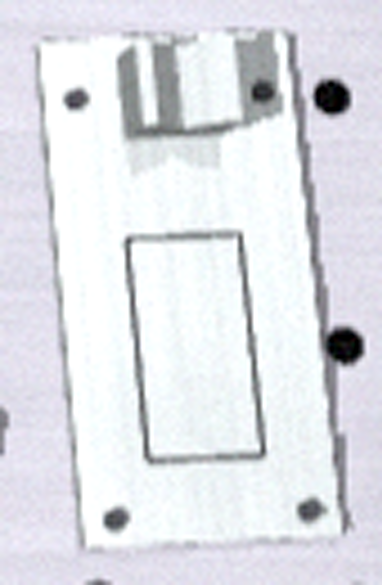

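Run:
```python
from h import *
r=load(0)
p,d,P=r["top"]; g=cv2.cvtColor(p,cv2.COLOR_BGR2GRAY)
def rect(uv,z,name,n="top"):
    w=ray(n,uv,z)[:,:2]; (c,s,a)=cv2.minAreaRect((w*1000).astype(np.float32)); print(name,np.round(c,1),np.round(s,1),round(a,2))
def pts(m): v,u=np.nonzero(m); return np.c_[u,v]
x,y,z=P[...,0],P[...,1],P[...,2]
# riser top rim
rect(pts((abs(x-.495)<.045)&(abs(y+.03)<.034)&(z>.1)),.111,"riser top")
m=pts((abs(x-.495)<.03)&(abs(y-.038)<.03)&(z>.1)); w=ray("top",m,.111)[:,:2]; print("jack top",w.mean(0),cv2.minEnclosingCircle((w*1000).astype(np.float32)))
k=(abs(x-.556)<.032)&(abs(y)<.06)&(z>.033)&(z<.05)
rect(pts(k),.04,"vblock"); 
# strips edges slope
for a in((.565,.59),(.53,.548)):
    q=pts(k&(x>a[0])&(x<a[1]));print("strip",*[cv2.fitLine(ray("top",q,.04)[:,:2].astype(np.float32),2,0,.01,.01).ravel().round(4)])
# mat
k=(g<22)&(x>.3)&(x<.65)&(y>.15)&(y<.37); k=cv2.morphologyEx(k.astype(np.uint8),cv2.MORPH_OPEN,np.ones((5,5)))
rect(pts(k),.004,"mat"); print("mat z",np.median(z[k>0]))
# holder plate
# outline corners
c=np.array([[127,238],[241,233],[264,454],[148,461]],float)/4.5+[380-.4,190-.4]
c=cv2.cornerSubPix(255-g,c.astype(np.float32).reshape(-1,1,2),(3,3),(-1,-1),(3,50,.01)).reshape(-1,2)
w=ray("top",c,.010);print("outline",c.round(1).tolist(),w.round(4).tolist(),w.mean(0)); print(np.linalg.norm(np.diff(w,axis=0),axis=1), "yaw",np.degrees(np.arctan2(*((w[0]+w[1]-w[2]-w[3])[[1,0]]))))
print("jig z",np.median(z[235:280,415:430]))
k=(abs(x-.568)<.03)&(abs(y+.277)<.035)&(z>.03)&(z<.05); rect(pts(k),.046,"vrest")
# jig plate edge
k=(g>75)&(x>.33)&(x<.62)&(y<-.19)&(y>-.37)&(z>.004)
k=cv2.morphologyEx(k.astype(np.uint8),cv2.MORPH_OPEN,np.ones((3,3)));rect(pts(k),.010,"jigplate")
s=r["side"][0];cv2.imwrite("pics/s.png",big(s,260,140,420,280,5))
```

```text
riser top [493.3 -29.3] [50.2 51.8] 88.34
jack top [0.49545008 0.03756803] ((495.4711608886719, 37.178863525390625), 18.089710235595703)
vblock [ 5.561e+02 -1.000e-01] [47.1 94.7] 0.99
strip [0.0016 1.     0.5725 0.0011]
strip [ 0.0054  1.      0.5393 -0.0011]
mat [462.7 297.9] [140.8 276.3] 89.63
mat z 0.003871429422922623
outline [[407.6000061035156, 242.5], [433.20001220703125, 241.39999389648438], [438.5, 290.6000061035156], [412.5, 292.20001220703125]] [[0.4981, -0.255, 0.01], [0.5014, -0.3097, 0.01], [0.3976, -0.3164, 0.01], [0.3935, -0.2617, 0.01]] [ 0.44765438 -0.28571092  0.01      ]
[0.05478771 0.10393891 0.05476408] yaw 3.6700398322125998
jig z 0.009806245951514692
vrest [ 565.9 -275.3] [41.4 51.2] 4.65
jigplate [ 478.2 -282.5] [239.7 121.1] 3.62
```

View pics/s.png

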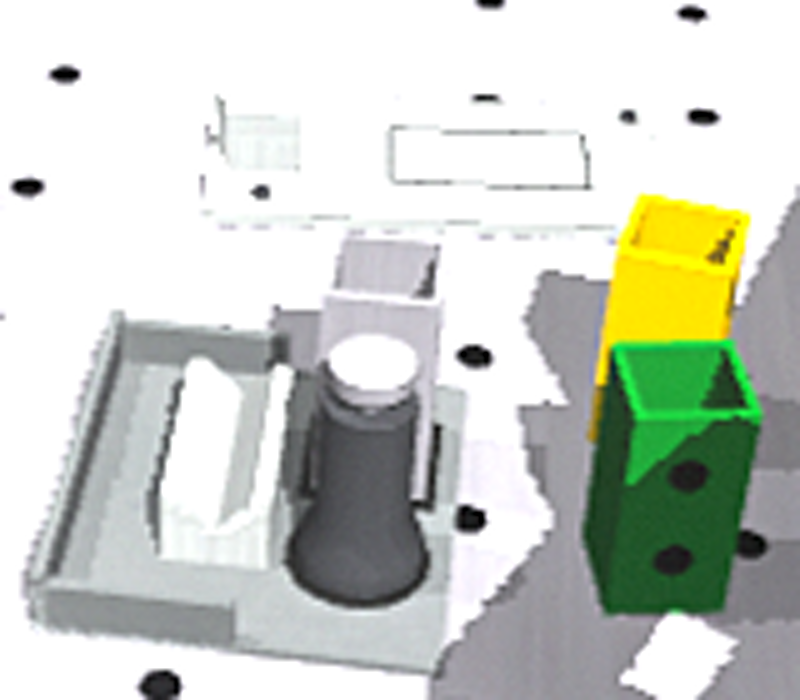

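```bash
cat >> h.py <<'E'
from scipy.spatial.transform import Rotation as R
def goto(x,y,z,phi,o=None):  # grasp point target, closing line angle phi (deg, world)
    o=o or get_obs(); r0=R.from_rotvec(o["tool_rot"]); p0=np.array(o["tool_pos"])
    best=None
    for f in(phi,phi+180):
        a=np.radians(f); Y=np.array([np.cos(a),np.sin(a),0]);Z=np.array([0,0,-1.]);X=np.cross(Y,Z)
        t=(r0.inv()*R.from_matrix(np.c_[X,Y,Z])).as_rotvec()
        if best is None or np.linalg.norm(t)<np.linalg.norm(best): best=t
    s=r0.inv().apply(np.array([x,y,z+tcp_to_grasp])-p0)*100
    print("shift",s.round(2),"turn",best.round(3),"rows>=",round(max(np.linalg.norm(s)/4.17,np.degrees(np.linalg.norm(best))/7.16),1))
E
python3 - <<'E'
from h import *
print("jack cap",two((269.6,233.9),(333.7,213.8)))
print("jackside ray",ray("side",(333.7,213.8),.111),ray("top",(269.6,233.9),.111))
c=np.array([[95,204],[162,192],[179,299],[110,312]]);w=ray("top",c,.004);print(w.round(3),w.mean(0))
print("mat side",ray("side",[[261,338],[391,330],[417,405],[265,416]],.004).round(3))
# outline in side crop
c=np.array([[390,126],[580,131],[590,187],[393,183]])/5+[260-.4,140-.4]
w=ray("side",c,.010);print("outline side",w.round(4).tolist(),w.mean(0))
print("vblock ends side", ray("side",[[305,212]],.04))
print(np.degrees(np.arctan2(*R.from_rotvec(get_obs()["tool_rot"]).as_matrix()[[1,0],1])))
goto(.4955,.0395,.20,0)
E
```

```text
jack cap (array([0.49645191, 0.03773556, 0.10463022]), np.float64(0.00016469912567850694))
jackside ray [[0.49619837 0.04615489 0.111     ]] [[0.49552506 0.03763834 0.111     ]]
[[0.572 0.419 0.004]
 [0.601 0.276 0.004]
 [0.372 0.226 0.004]
 [0.343 0.368 0.004]] [0.47162358 0.32208937 0.004     ]
mat side [[0.603 0.281 0.004]
 [0.377 0.232 0.004]
 [0.343 0.371 0.004]
 [0.57  0.42  0.004]]
outline side [[0.502, -0.309, 0.01], [0.3995, -0.3169, 0.01], [0.3949, -0.261, 0.01], [0.4973, -0.2516, 0.01]] [ 0.44841745 -0.28463346  0.01      ]
vblock ends side [[ 0.56256047 -0.04560057  0.04      ]]
67.32073125304011
shift [-44.2  -39.72   4.95] turn [-2.000e-03  1.000e-03  1.175e+00] rows>= 14.3
```

Request:
arm_command:
  plan:
    - [[-3.7,-3.3,0.4,0,0,0.098],[-7.4,-6.6,0.8,0,0,0.196],[-11,-9.9,1.2,0,0,0.294],[-14.7,-13.2,1.6,0,0,0.392],[-18.4,-16.5,2.0,0,0,0.49],[-22.1,-19.8,2.4,0,0,0.588],[-25.8,-23.1,2.9,0,0,0.686],[-29.5,-26.4,3.3,0,0,0.784],[-33.2,-29.7,3.7,0,0,0.88],[-36.9,-33,4.1,0,0,0.98],[-40.6,-36.4,4.5,0,0,1.08],[-44.2,-39.8,4.95,-0.002,0.001,1.175]]
  gripper: -1
  force: 50

```text
t: 1.1
tool_pos: [0.455, 0.1246, 0.363]
tool_rot: [-2.226, -2.216, -0.003]
contact_force: [0.4, 0.3, 0.8]
opening: 0.0852
grip_force: 0.0
```

Request:
arm_command:
  plan:
    - [[0,0,0,0,0,0],[0,0,0,0,0,0],[0,0,0,0,0,0],[0,0,0,0,0,0]]

```text
t: 1.43
tool_pos: [0.4544, 0.1276, 0.3632]
tool_rot: [-2.218, -2.223, -0.003]
contact_force: [0.1, 0.1, 0.2]
opening: 0.0854
grip_force: 0.0
```

Run:
```python
from h import *
o=get_obs();print(o["t"],o["tool_pos"],o["q"].round(2));goto(.4955,.038,.20,0);goto(.4955,.038,.078,0)
```

```text
1.4333 [0.45443661 0.12761607 0.36321951] [ 0.12 -0.3   2.    0.    1.44  0.11]
shift [-8.97  4.09  0.84] turn [ 0.001 -0.002  0.002] rows>= 2.4
shift [-9.    4.08 13.04] turn [ 0.001 -0.002  0.002] rows>= 3.9
```

Request:
arm_command:
  plan:
    - [[-3,1.4,0.3,0,0,0],[-6,2.8,0.6,0,0,0],[-9,4.1,0.8,0,0,0],[-9,4.1,0.8,0.001,-0.002,0.002],[-9,4.1,0.8,0.001,-0.002,0.002]]

```text
t: 1.85
tool_pos: [0.496, 0.0371, 0.3552]
tool_rot: [-2.223, -2.219, 0.0]
contact_force: [0.0, 0.6, -0.3]
opening: 0.0857
grip_force: 0.0
```

Run:
```python
from h import *
r=snap(1);goto(.4955,.038,.078,0)
g=r["top"][0];cv2.imwrite("pics/c.png",np.vstack([big(g,200,120,380,280,4,2)[:400],cv2.resize(big(r["side"][0],260,100,420,280,3,2),None,fx=1,fy=1)[:200].copy() if 0 else np.zeros((1,720,3),np.uint8)]))
cv2.imwrite("pics/d.png",big(r["side"][0],250,60,450,280,2.7,2))
```

```text
shift [-0.02 -0.   12.25] turn [-0. -0.  0.] rows>= 2.9
```

View pics/d.png

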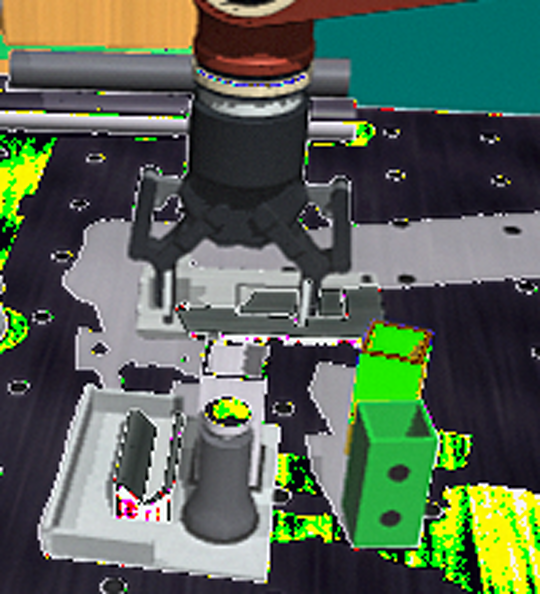

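The side view shows the open fingers astride the jack line in x (pads near px 165 and 305, cap at 230 in the crop). Descending.

Request:
arm_command:
  plan:
    - [[0,0,2.5,0,0,0],[0,0,5,0,0,0],[0,0,7.5,0,0,0],[0,0,10,0,0,0],[0,0,11.5,0,0,0],[0,0,12.2,0,0,0],[0,0,12.2,0,0,0],[0,0,12.2,0,0,0]]

```text
t: 2.62
tool_pos: [0.4959, 0.0376, 0.2339]
tool_rot: [2.221, 2.221, 0.001]
contact_force: [0.0, -0.3, 0.1]
opening: 0.0853
grip_force: 0.0
```

Request:
arm_command:
  plan:
    - [[0,0,0,0,0,0],[0,0,0,0,0,0],[0,0,0,0,0,0],[0,0,0,0,0,0],[0,0,0,0,0,0],[0,0,0,0,0,0],[0,0,0,0,0,0],[0,0,0,0,0,0],[0,0,0,0,0,0],[0,0,0,0,0,0]]
  gripper: 1
  force: 50

```text
t: 3.45
tool_pos: [0.4963, 0.0365, 0.2344]
tool_rot: [2.223, 2.219, 0.001]
contact_force: [-2.4, 0.3, 6.4]
opening: 0.0383
grip_force: 49.9
```

Request:
arm_command:
  plan:
    - [[0,0,-1.5,0,0,0],[0,0,-4,0,0,0],[0,0,-7,0,0,0],[0,0,-9,0,0,0],[2,0.3,-10,0,0,0],[5,0.7,-10,0,0,0],[8.5,1.1,-10,0,0,0],[12,1.5,-10,0,0,0],[15.5,2,-10,0,0,0],[19,2.5,-10,0,0,0],[22.5,3,-10,0,0,0],[26,3.4,-10,0,0,0]]

```text
t: 4.45
tool_pos: [0.5299, 0.298, 0.3311]
tool_rot: [-2.223, -2.219, 0.005]
contact_force: [1.1, -0.7, -4.9]
opening: 0.0383
grip_force: 51.8
```

Request:
arm_command:
  plan:
    - [[2,0.2,0,0,0,0],[3.5,0.4,0,0,0,0],[3.9,0.4,0,0,0,0],[3.9,0.4,0,0,0,0],[3.9,0.4,0,0,0,0]]

```text
t: 4.87
tool_pos: [0.5344, 0.3347, 0.3323]
tool_rot: [2.224, 2.219, -0.004]
contact_force: [0.6, -0.3, -5.3]
opening: 0.038
grip_force: 51.6
```

Run:
```python
from h import *
o=get_obs();print(o["tool_pos"],o["opening"],o["contact_force"]);goto(.534,.336,.0777,0)
```

```text
[0.5343555  0.33473389 0.3322586 ] 0.038002379306509654 [ 0.63100783 -0.29710928 -5.3426911 ]
shift [ 0.14 -0.02  9.99] turn [-0.001  0.002 -0.002] rows>= 2.4
```

Request:
arm_command:
  plan:
    - [[0,0,2,0,0,0],[0,0,4,0,0,0],[0,0,6,0,0,0],[0,0,7.5,0,0,0],[0,0,8.7,0,0,0],[0,0,9.3,0,0,0],[0,0,9.6,0,0,0],[0,0,9.8,0,0,0],[0,0,9.9,0,0,0],[0,0,10.0,0,0,0],[0,0,10.0,0,0,0]]

```text
t: 5.78
tool_pos: [0.5348, 0.3358, 0.2341]
tool_rot: [2.223, 2.219, 0.002]
contact_force: [0.2, -0.3, -5.0]
opening: 0.0382
grip_force: 51.8
```

Request:
arm_command:
  plan:
    - [[0,0,0.1,0,0,0],[0,0,0.15,0,0,0],[0,0,0.2,0,0,0],[0,0,0.2,0,0,0]]

```text
t: 6.12
tool_pos: [0.5348, 0.3358, 0.2325]
tool_rot: [2.223, 2.219, 0.001]
contact_force: [-1.7, 0.0, 1.0]
opening: 0.038
grip_force: 52.2
```

Request:
arm_command:
  plan:
    - [[0,0,0,0,0,0],[0,0,0,0,0,0],[0,0,0,0,0,0],[0,0,0,0,0,0],[0,0,0,0,0,0],[0,0,-1.5,0,0,0],[0,0,-4,0,0,0],[0,0,-7,0,0,0],[0,0,-10,0,0,0],[0,0,-12.2,0,0,0],[-3,-0.3,-12.2,0,0,0],[-6.5,-0.7,-12.2,0,0,0]]
  gripper: -1

```text
t: 7.12
tool_pos: [0.5278, 0.2714, 0.3578]
tool_rot: [2.218, 2.221, 0.01]
contact_force: [0.5, -0.7, -0.5]
opening: 0.0856
grip_force: 0.0
```

Request:
arm_command:
  plan:
    - [[-4,-0.4,0,0,0,0],[-8,-0.9,0,0,0,0],[-12,-1.3,0,0,0,0],[-16,-1.8,0,0,0,0],[-20,-2.3,0,0,0,0],[-24,-2.8,0,0,0,0],[-28,-3.2,0,0,0,0],[-30,-3.4,0,0,0,0],[-30,-3.4,0,0,0,0],[-30,-3.4,0,0,0,0]]

```text
t: 7.95
tool_pos: [0.4927, -0.0302, 0.3545]
tool_rot: [2.226, 2.215, 0.002]
contact_force: [-0.1, 1.0, -0.5]
opening: 0.0857
grip_force: 0.0
```

Run:
```python
from h import *
o=get_obs();print(o["tool_pos"],o["opening"]);goto(.4935,-.0294,.079,0)
r=snap(2); z=r["top"][2]; k=(z[...,2]>.09)&(z[...,2]<.13)&(abs(z[...,0]-.534)<.05)&(abs(z[...,1]-.336)<.05)
v,u=np.nonzero(k); print(len(v), ray("top",np.c_[u,v],.109)[:,:2].mean(0) if len(v) else "")
cv2.imwrite("pics/e.png",np.clip(r["top"][0]*1.0,0,255).astype(np.uint8))
```

```text
[ 0.49265414 -0.03024143  0.35447762] 0.08565965720821656
shift [ 0.09  0.06 12.08] turn [ 0.002  0.    -0.005] rows>= 2.9
312 [0.53272987 0.3337334 ]
```

View pics/e.png

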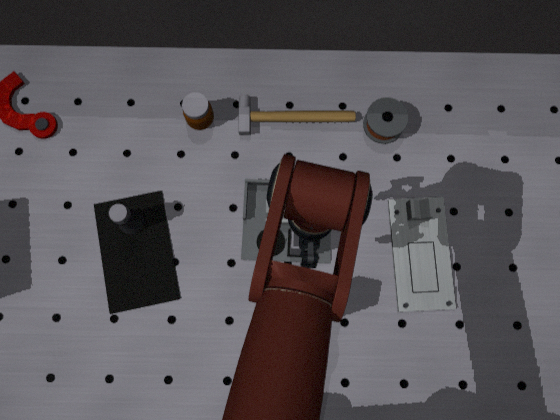

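Jack stands upright on the mat (cap at px 120,214); gripper is over the riser. Descending with a small yaw to match the riser.

Request:
arm_command:
  plan:
    - [[0.1,0.1,2.5,0,0,0.01],[0.1,0.1,5,0,0,0.02],[0.1,0.1,7.5,0,0,0.02],[0.1,0.1,10,0,0,0.02],[0.1,0.1,11.5,0,0,0.02],[0.1,0.1,12.1,0,0,0.02],[0.1,0.1,12.1,0,0,0.02],[0.1,0.1,12.1,0,0,0.02]]

```text
t: 8.72
tool_pos: [0.4942, -0.0276, 0.233]
tool_rot: [2.244, 2.198, 0.001]
contact_force: [1.4, 0.3, 0.8]
opening: 0.085
grip_force: 0.0
```

Request:
arm_command:
  plan:
    - [[0,0,0,0,0,0],[0,0,0,0,0,0],[0,0,0,0,0,0],[0,0,0,0,0,0],[0,0,0,0,0,0],[0,0,0,0,0,0],[0,0,0,0,0,0],[0,0,0,0,0,0],[0,0,0,0,0,0]]
  gripper: 1
  force: 50

```text
t: 9.47
tool_pos: [0.4942, -0.0285, 0.2337]
tool_rot: [2.245, 2.196, 0.001]
contact_force: [-2.6, 1.2, 6.2]
opening: 0.0497
grip_force: 52.5
```

Request:
arm_command:
  plan:
    - [[0,0,-1.5,0,0,0],[0,0,-4,0,0,0],[0,0,-7,0,0,0],[0,0,-9,0,0,0],[2,-0.8,-10,0,0,0],[5,-2,-10,0,0,0],[8.5,-3.4,-10,0,0,0],[12,-4.8,-10,0,0,0],[15.5,-6.2,-10,0,0,0],[19,-7.6,-10,0,0,0],[22.5,-8.8,-10,0,0,0],[26,-9.2,-10,0,0,0]]

```text
t: 10.47
tool_pos: [0.4051, 0.2349, 0.3302]
tool_rot: [-2.244, -2.196, 0.005]
contact_force: [0.6, -0.0, -6.7]
opening: 0.0491
grip_force: 54.2
```

Request:
arm_command:
  plan:
    - [[3,0,0,0,0,0],[5.5,0,0,0,0,0],[7.2,0,0,0,0,0],[7.6,0,0,0,0,0],[7.6,0,0,0,0,0],[7.6,0,0,0,0,0]]

```text
t: 10.97
tool_pos: [0.4088, 0.309, 0.3309]
tool_rot: [2.246, 2.197, -0.004]
contact_force: [-0.3, 0.1, -5.6]
opening: 0.0493
grip_force: 54.3
```

Run:
```python
from h import *
o=get_obs();print(o["tool_pos"],o["opening"],o["contact_force"]);goto(.411,.310,.077,-1.5)
```

```text
[0.40880251 0.30896154 0.33090635] 0.049341436894499595 [-0.31097417  0.08085445 -5.56310354]
shift [0.13 0.24 9.92] turn [-0.002  0.002  0.004] rows>= 2.4
```

Request:
arm_command:
  plan:
    - [[0.1,0.2,2,0,0,0],[0.1,0.2,4,0,0,0],[0.1,0.2,6,0,0,0],[0.1,0.2,7.5,0,0,0],[0.1,0.2,8.7,0,0,0],[0.1,0.2,9.3,0,0,0],[0.1,0.2,9.6,0,0,0],[0.1,0.2,9.8,0,0,0],[0.1,0.2,9.9,0,0,0],[0.1,0.2,10.0,0,0,0],[0.1,0.2,10.0,0,0,0]]

```text
t: 11.88
tool_pos: [0.4115, 0.3107, 0.233]
tool_rot: [2.245, 2.197, 0.002]
contact_force: [-1.3, -0.4, -6.5]
opening: 0.0498
grip_force: 54.3
```

Request:
arm_command:
  plan:
    - [[0,0,0.07,0,0,0],[0,0,0.07,0,0,0],[0,0,0.07,0,0,0]]

```text
t: 12.13
tool_pos: [0.4113, 0.3107, 0.2318]
tool_rot: [2.245, 2.197, 0.001]
contact_force: [-0.2, 0.2, -4.2]
opening: 0.0495
grip_force: 54.4
```

Request:
arm_command:
  plan:
    - [[0,0,0.06,0,0,0],[0,0,0.06,0,0,0]]

```text
t: 12.3
tool_pos: [0.4114, 0.3107, 0.2318]
tool_rot: [2.246, 2.197, 0.0]
contact_force: [-2.2, -1.5, 1.1]
opening: 0.0495
grip_force: 54.8
```

Request:
arm_command:
  plan:
    - [[0,0,0,0,0,0],[0,0,0,0,0,0],[0,0,0,0,0,0],[0,0,0,0,0,0],[0,0,0,0,0,0],[0,0,-1.5,0,0,0],[0,0,-4,0,0,0],[0,0,-7,0,0,0],[0,0,-10,0,0,0],[0,0,-13,0,0,0],[0,0,-13,0,0,0],[0,0,-13,0,0,0]]
  gripper: -1

```text
t: 13.3
tool_pos: [0.4118, 0.3109, 0.3637]
tool_rot: [2.245, 2.196, 0.008]
contact_force: [-0.2, -0.3, -0.7]
opening: 0.0857
grip_force: 0.0
```

Run:
```python
from h import *
o=get_obs();print(o["tool_pos"],o["opening"])
r=snap(3)
cv2.imwrite("pics/f.png",np.hstack([big(r["top"][0],235,170,345,270,5,1.6),big(r["side"][0],255,180,355,280,2.4,1.2)[:0].reshape(0,0,3) if 0 else np.zeros((500,1,3),np.uint8)]))
```

```text
[0.41176178 0.31087176 0.36371716] 0.08572150770834938
```

View pics/f.png

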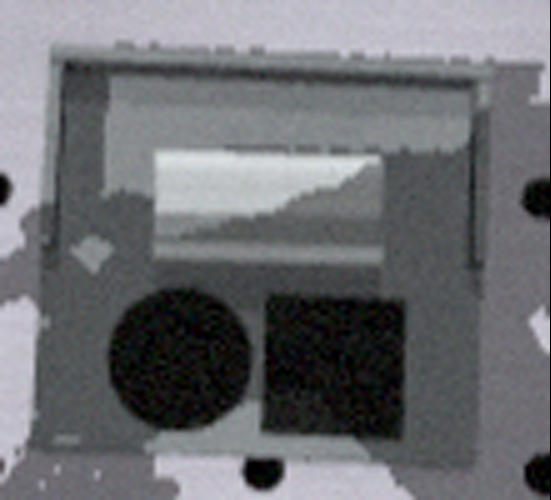

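Pads now unobstructed: round pad centred about crop (180,358), square pad about (334,366); V-block untouched. Measuring.

Run:
```python
from h import *
r=load(3)
for n in("top","side"):
    p,d,P=r[n]; g=cv2.cvtColor(p,cv2.COLOR_BGR2GRAY); x,y,z=P[...,0],P[...,1],P[...,2]
    k=((g<28)&(x>.44)&(x<.535)&(y>-.075)&(y<.08)).astype(np.uint8)
    k=cv2.morphologyEx(k,cv2.MORPH_OPEN,np.ones((3,3)))
    nn,l,st,ce=cv2.connectedComponentsWithStats(k)
    for i in range(1,nn):
        if st[i,4]<100: continue
        v,u=np.nonzero(l==i);w=ray(n,np.c_[u,v],.006)[:,:2]
        print(n,"pad",ce[i].round(1),"area mm2",round(abs(cv2.contourArea(ray(n,cv2.findContours((l==i).astype(np.uint8),0,1)[0][0].reshape(-1,2),.006)[:,:2].astype(np.float32))*1e6)),"mean",w.mean(0).round(4),"rect",[np.round(t,1) for t in cv2.minAreaRect((w*1000).astype(np.float32))],"z",np.median(z[l==i]).round(4))
    k=(abs(x-.556)<.035)&(abs(y)<.07)&(z>.03)&(z<.05)
    v,u=np.nonzero(k); w=ray(n,np.c_[u,v],.04)[:,:2];print(n,"vb",w.mean(0).round(4),[np.round(t,1) for t in cv2.minAreaRect((w*1000).astype(np.float32))],"z",np.percentile(z[k],90).round(4))
    Pm=P[k]; print("   y ext",np.percentile(Pm[:,1],[1,99]).round(4),"x ext",np.percentile(Pm[:,0],[1,99]).round(4))
    for c in((.411,.310),(.535,.336)):
        k=(abs(x-c[0])<.045)&(abs(y-c[1])<.045)&(z>.1)&(z<.12);v,u=np.nonzero(k)
        if len(v): print(n,"on mat",c,ray(n,np.c_[u,v],.109)[:,:2].mean(0).round(4),np.percentile(z[k],90).round(4))
goto(.5565,.001,.15,0)
```

```text
top pad [270.5 241.4] area mm2 2733 mean [0.496 0.037] rect [array([495.9,  36.9]), array([58.2, 57.7]), np.float64(1.0)] z 0.0057
top pad [301.5 242.6] area mm2 3257 mean [ 0.4946 -0.0293] rect [array([494. , -29.2]), array([60.2, 57.9]), np.float64(0.1)] z 0.0059
top vb [5.563e-01 2.000e-04] [array([ 5.561e+02, -1.000e-01]), array([47.1, 94.7]), np.float64(1.0)] z 0.0412
   y ext [-0.0473  0.0474] x ext [0.5336 0.5798]
top on mat (0.411, 0.31) [0.415  0.3053] 0.111
top on mat (0.535, 0.336) [0.5338 0.3355] 0.111
side pad [329.8 230.9] area mm2 1922 mean [ 0.5038 -0.0279] rect [array([503.5, -27.3]), array([58.3, 39.5]), np.float64(87.6)] z 0.0051
side pad [327.3 250.4] area mm2 1518 mean [0.5046 0.0385] rect [array([506.5,  39.4]), array([36.5, 58.2]), np.float64(3.4)] z 0.0053
side vb [0.557  0.0111] [array([556.9,   8.7]), array([107.9,  46.6]), np.float64(89.7)] z 0.04
   y ext [-0.0454  0.0506] x ext [0.5344 0.58  ]
side on mat (0.411, 0.31) [0.4116 0.3154] 0.1092
side on mat (0.535, 0.336) [0.5343 0.3421] 0.1096
shift [-30.61  15.24   5.54] turn [-0.001  0.001 -0.022] rows>= 8.3
```

Request:
arm_command:
  plan:
    - [[-3.4,1.7,0,0,0,-0.004],[-6.8,3.4,0,0,0,-0.008],[-10.2,5.1,0,0,0,-0.012],[-13.6,6.8,0,0,0,-0.016],[-17,8.5,0,0,0,-0.022],[-20.4,10.2,1,0,0,-0.022],[-23.8,11.9,2,0,0,-0.022],[-27.2,13.6,3,0,0,-0.022],[-30,15,4.5,0,0,-0.022],[-30.6,15.2,5.5,0,0,-0.022],[-30.6,15.2,5.5,0,0,-0.022],[-30.6,15.2,5.5,0,0,-0.022]]
  gripper: -0.5

```text
t: 14.4
tool_pos: [0.5555, 0.0015, 0.3035]
tool_rot: [-2.219, -2.218, 0.004]
contact_force: [-1.1, 0.7, 0.7]
opening: 0.0645
grip_force: 0.0
```

Run:
```python
from h import *
o=get_obs();print(o["tool_pos"],o["opening"])
goto(.5567,.001,.028,0)
r=load(3)
for n in r:
    P=r[n][2];k=(abs(P[...,1])<.06)&(P[...,0]>.595)&(P[...,0]<.66)&(P[...,2]>.024);print(n,"fence x,z",np.percentile(P[k][:,0],[2,50,98]).round(4),np.percentile(P[k][:,2],[50,95]).round(3))
```

```text
[0.55552933 0.00147145 0.30349173] 0.06447386651497253
shift [-0.06  0.18 12.08] turn [-0.005 -0.001 -0.001] rows>= 2.9
top fence x,z [0.6186 0.6225 0.6268] [0.03  0.033]
side fence x,z [0.6192 0.6227 0.6272] [0.029 0.031]
```

Request:
arm_command:
  plan:
    - [[0,0.2,2.5,-0.003,0,0],[0,0.2,5,-0.003,0,0],[0,0.2,7,-0.003,0,0],[0,0.2,9,-0.003,0,0],[0,0.2,10.5,-0.003,0,0],[0,0.2,11.5,-0.003,0,0],[0,0.2,11.9,-0.003,0,0],[0,0.2,11.9,-0.003,0,0],[0,0.2,11.9,-0.003,0,0]]

```text
t: 15.15
tool_pos: [0.5588, 0.0018, 0.188]
tool_rot: [2.218, 2.22, 0.005]
contact_force: [0.6, -0.2, 0.3]
opening: 0.0641
grip_force: 0.0
```

Request:
arm_command:
  plan:
    - [[0,0,0,0,0,0],[0,0,0,0,0,0],[0,0,0,0,0,0],[0,0,0,0,0,0],[0,0,0,0,0,0],[0,0,0,0,0,0],[0,0,0,0,0,0],[0,0,0,0,0,0]]
  gripper: 1
  force: 50

```text
t: 15.82
tool_pos: [0.5592, 0.0012, 0.1886]
tool_rot: [2.219, 2.219, 0.006]
contact_force: [-0.4, 0.4, 6.0]
opening: 0.045
grip_force: 54.6
```

Request:
arm_command:
  plan:
    - [[0,0,0,0,0,0],[0,0,0,0,0,0],[0,0,0.3,0,0,0],[0,0,0.6,0,0,0],[0,0,0.6,0,0,0]]
  gripper: -0.6

```text
t: 16.23
tool_pos: [0.5578, 0.0013, 0.1797]
tool_rot: [2.221, 2.221, 0.001]
contact_force: [-0.6, -0.5, 0.5]
opening: 0.0685
grip_force: 0.0
```

Request:
arm_command:
  plan:
    - [[0,0,0,0,0,0],[0,0,0,0,0,0],[0,0,0,0,0,0],[0,0,0,0,0,0],[0,0,0,0,0,0],[0,0,0,0,0,0],[0,0,0,0,0,0],[0,0,0,0,0,0]]
  gripper: 1
  force: 60

```text
t: 16.9
tool_pos: [0.5585, 0.0012, 0.181]
tool_rot: [2.22, 2.22, 0.004]
contact_force: [1.0, -0.1, -1.0]
opening: 0.0452
grip_force: 62.6
```

Request:
arm_command:
  plan:
    - [[0,0,-1.5,0,0,0],[0,0,-4,0,0,0],[0,0,-7,0,0,0],[0,0,-9,0,0,0],[-2,-0.7,-10,0,0,0.1],[-5,-1.9,-10,0,0,0.2],[-8,-3,-10,0,0,0.32],[-11,-4.2,-10,0,0,0.44],[-14,-5.4,-10,0,0,0.56],[-17,-6.5,-10,0,0,0.68],[-20,-7.7,-10,0,0,0.8],[-23,-8.9,-10,0,0,0.92]]

```text
t: 17.9
tool_pos: [0.4678, -0.2296, 0.2797]
tool_rot: [-2.979, -0.995, -0.002]
contact_force: [0.2, -0.3, -3.1]
opening: 0.0453
grip_force: 62.6
```

Run:
```python
from h import *
o=get_obs();print(o["tool_pos"],o["opening"],o["contact_force"])
goto(.448,-.285,.1323,93.65)
```

```text
[ 0.46777572 -0.22960534  0.2796533 ] 0.045333317754202754 [ 0.15454898 -0.29412443 -3.06822544]
shift [-4.91  3.24 -0.74] turn [-0.001 -0.002  0.581] rows>= 4.7
```

Request:
arm_command:
  plan:
    - [[-1.5,1,0,0,0,0.12],[-3,2,0,0,0,0.24],[-4.9,3.2,0,0,0,0.36],[-4.9,3.2,0,0,0,0.48],[-4.9,3.2,0,0,0,0.58],[-4.9,3.2,0,0,0,0.58],[-4.9,3.2,0,0,0,0.58],[-4.9,3.2,0,0,0,0.58]]

```text
t: 18.57
tool_pos: [0.4494, -0.2835, 0.2801]
tool_rot: [-3.139, -0.115, -0.003]
contact_force: [0.6, 0.4, -3.5]
opening: 0.0448
grip_force: 62.6
```

Run:
```python
from h import *
o=get_obs();print(o["tool_pos"],o["opening"],o["contact_force"])
# block underside to plate: pick z .181 at floor .004 -> plate .010 => TCP .187
goto(.448,-.285,.187-.1547,93.65)
r=snap(4);cv2.imwrite("pics/g.png",np.hstack([big(r["top"][0],370,170,490,330,3.3,1.2),big(r["side"][0],280,90,420,200,2.8,1.2)[:0].reshape(0,0,3)]) if 0 else big(r["side"][0],260,60,420,200,4,1.1))
```

```text
[ 0.44935024 -0.28346426  0.28006011] 0.04482356959633301 [ 0.61360471  0.41153298 -3.49983586]
shift [-0.17  0.15  9.31] turn [-0.001 -0.002  0.01 ] rows>= 2.2
```

View pics/g.png

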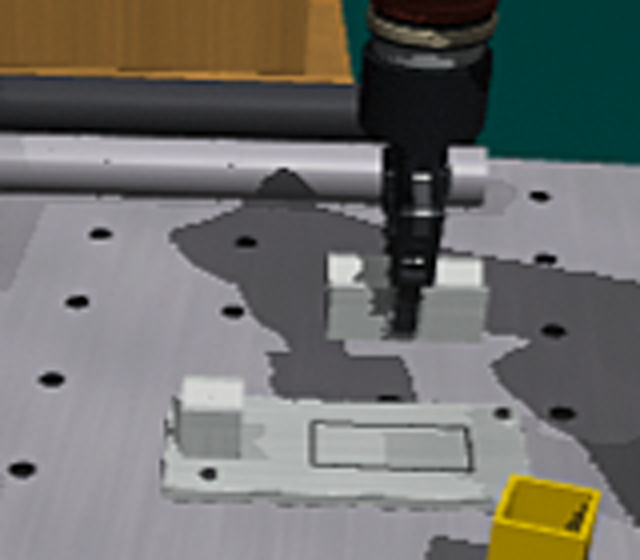

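The held V-block spans crop x 328–487 with the finger at about 409: gripped near mid-length, level. Lowering.

Request:
arm_command:
  plan:
    - [[-0.2,0.15,2,0,0,0.01],[-0.2,0.15,4,0,0,0.01],[-0.2,0.15,6,0,0,0.01],[-0.2,0.15,7.5,0,0,0.01],[-0.2,0.15,8.3,0,0,0.01],[-0.2,0.15,8.7,0,0,0.01],[-0.2,0.15,9.0,0,0,0.01],[-0.2,0.15,9.1,0,0,0.01],[-0.2,0.15,9.2,0,0,0.01],[-0.2,0.15,9.2,0,0,0.01]]

```text
t: 19.5
tool_pos: [0.4483, -0.2858, 0.1896]
tool_rot: [3.139, 0.096, 0.007]
contact_force: [0.0, -0.2, -3.4]
opening: 0.0453
grip_force: 62.7
```

Run:
```python
from h import *
o=get_obs();print(o["tool_pos"],o["contact_force"]);goto(.448,-.285,.187-.1547,93.65)
```

```text
[ 0.44828187 -0.28582786  0.18956092] [ 0.02316365 -0.19184431 -3.36212858]
shift [-0.02 -0.08  0.26] turn [ 0.002 -0.004 -0.003] rows>= 0.1
```

Request:
arm_command:
  plan:
    - [[0,0,0.1,0,0,0],[0,0,0.2,0,0,0],[0,0,0.27,0,0,0],[0,0,0.27,0,0,0]]

```text
t: 19.83
tool_pos: [0.4483, -0.2858, 0.187]
tool_rot: [3.139, 0.095, 0.006]
contact_force: [-0.9, 2.0, 4.8]
opening: 0.0451
grip_force: 63.3
```

Request:
arm_command:
  plan:
    - [[0,0,0,0,0,0],[0,0,0,0,0,0],[0,0,0,0,0,0],[0,0,0,0,0,0],[0,0,-2,0,0,0],[0,0,-5,0,0,0],[0,0,-9,0,0,0],[0,0,-13,0,0,0],[0,-4,-15,0,0,0],[0,-8,-15,0,0,0],[0,-12,-15,0,0,0],[0,-16,-15,0,0,0]]
  gripper: -0.6

```text
t: 20.83
tool_pos: [0.4374, -0.1245, 0.3369]
tool_rot: [3.139, 0.093, 0.008]
contact_force: [0.6, -0.0, 0.1]
opening: 0.0684
grip_force: 0.0
```

Request:
arm_command:
  plan:
    - [[0,-4,0,0,0,0],[0,-8,0,0,0,0],[0,-12,0,0,0,0],[0,-12,0,0,0,0]]

```text
t: 21.17
tool_pos: [0.4296, -0.0009, 0.3357]
tool_rot: [-3.137, -0.108, -0.005]
contact_force: [-0.2, -0.2, 0.4]
opening: 0.0682
grip_force: 0.0
```

Run:
```python
from h import *
r=snap(5)
cv2.imwrite("pics/i.png",np.vstack([big(r["top"][0],375,185,475,320,4,1.1).transpose(1,0,2)[::-1][:, :540].copy(),]))
cv2.imwrite("pics/i.png",np.hstack([big(r["top"][0],380,190,470,320,4.5,1.1)[:560], big(r["side"][0],295,140,400,200,3.6,1.0).transpose(1,0,2)[:,::-1][:0].reshape(0,0,3)]) if 0 else big(r["top"][0],380,190,470,320,4.5,1.1))
p,d,P=r["top"]
yaw=np.radians(3.65);ex=np.array([np.cos(yaw),np.sin(yaw)]);ey=np.array([-ex[1],ex[0]])
for n,c in(("top",np.array([.4477,-.2857])),("side",np.array([.4484,-.2846]))):
    P=r[n][2];w=P[...,:2]-c;a,b,z=w@ex,w@ey,P[...,2]
    for nm,k in(("block",(abs(a)<.07)&(abs(b)<.04)&(z>.033)&(z<.06)),("rest",(abs(a-.12)<.04)&(abs(b)<.04)&(z>.033)&(z<.06))):
        v,u=np.nonzero(k);q=ray(n,np.c_[u,v],.046)[:,:2]-c;A,B=q@ex,q@ey
        rr=cv2.minAreaRect((np.c_[A,B]*1000).astype(np.float32))
        print(n,nm,"a",(np.percentile(A,[1,99])*1e3).round(1),"b",(np.percentile(B,[1,99])*1e3).round(1),[np.round(t,1) for t in rr])
        # groove centre per slice: lowest z column fit
        s=k|((abs(b)<.02)&(abs(a-(0 if nm=="block" else .12))<(.045 if nm=="block" else .017))&(z>.015)&(z<.04))
        lo=s&(z<.032)&(abs(b)<.02)
        if lo.sum()>20: print("  groove low b mean",(b[lo].mean()*1e3).round(2),"slope",np.polyfit(a[lo],b[lo],1)[0].round(4),lo.sum())
```

```text
top block a [-46.4  47.5] b [-22.6  25.8] [array([0.4, 1.6]), array([49.4, 96. ]), np.float64(89.6)]
  groove low b mean -0.75 slope -0.0058 102
top rest a [ 98.9 139.2] b [-22.2  26.2] [array([119. ,   2.2]), array([41. , 49.7]), np.float64(0.2)]
  groove low b mean -0.96 slope -0.0168 33
side block a [-40.9  48.4] b [-20.4  44.6] [array([ 2.9, 11.3]), array([95.1, 65.7]), np.float64(3.7)]
side rest a [100.9 139.6] b [-20.3  46. ] [array([120.1,  13.3]), array([39.6, 67. ]), np.float64(1.2)]
```

View pics/i.png

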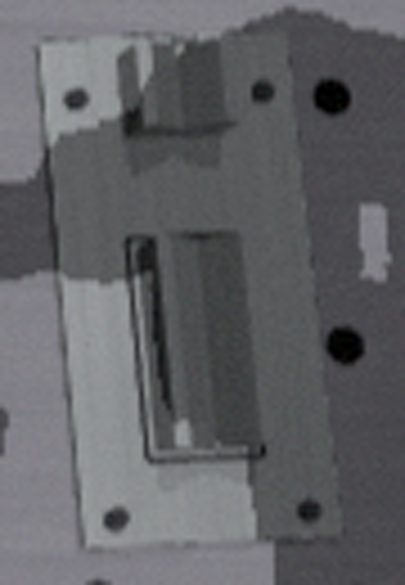

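V-block sits inside the outline (crop 127–264 × 236–460), groove within ~0.5 mm of the rest's by both views. Now fetch the jack.

Run:
```python
from h import *
r=load(3);n="side"
p,d,P=r[n]; g=cv2.cvtColor(p,cv2.COLOR_BGR2GRAY); x,y,z=P[...,0],P[...,1],P[...,2]
for t in(22,28,36):
    k=((g<t)&(x>.44)&(x<.545)&(y>-.075)&(y<.08)&(z<.02)).astype(np.uint8)
    k=cv2.morphologyEx(k,cv2.MORPH_OPEN,np.ones((3,3)))
    nn,l,st,ce=cv2.connectedComponentsWithStats(k)
    for i in range(1,nn):
        if st[i,4]>100:
            v,u=np.nonzero(l==i);w=ray(n,np.c_[u,v],.006)[:,:2];print(t,w.mean(0).round(4),[np.round(q,1) for q in cv2.minAreaRect((w*1000).astype(np.float32))])
r=load(5)
for n in r:
  x,y,z=np.moveaxis(r[n][2],-1,0)
  for c in((.411,.310),(.535,.336)):
    k=(abs(x-c[0])<.045)&(abs(y-c[1])<.045)&(z>.1)&(z<.12);v,u=np.nonzero(k)
    w=ray(n,np.c_[u,v],.109)[:,:2];print(n,c,w.mean(0).round(4),[np.round(q,1) for q in cv2.minAreaRect((w*1000).astype(np.float32))])
goto(.5345,.3358,.2,0)
```

```text
28 [ 0.5038 -0.0279] [array([503.5, -27.3]), array([58.3, 39.5]), np.float64(87.6)]
28 [0.5046 0.0385] [array([506.5,  39.4]), array([36.5, 58.2]), np.float64(3.4)]
36 [ 0.5041 -0.0264] [array([504.2, -26.2]), array([61.6, 41.3]), np.float64(86.1)]
36 [0.5052 0.04  ] [array([507.4,  39.6]), array([38.5, 58.9]), np.float64(3.4)]
top (0.411, 0.31) [0.4117 0.3092] [array([411.4, 307.9]), array([53. , 50.1]), np.float64(88.8)]
top (0.535, 0.336) [0.534  0.3355] [array([533.8, 335.2]), array([36.1, 35.4]), np.float64(48.3)]
side (0.411, 0.31) [0.4118 0.3154] [array([412.1, 314.6]), array([57.2, 50. ]), np.float64(89.5)]
side (0.535, 0.336) [0.5343 0.342 ] [array([534.8, 341.2]), array([34.3, 40.5]), np.float64(6.2)]
shift [ 12.61 -33.31  -1.86] turn [ 0.003 -0.002 -1.506] rows>= 12.1
```

Request:
arm_command:
  plan:
    - [[1,-2.8,-0.2,0,0,-0.125],[2.1,-5.6,-0.4,0,0,-0.25],[3.2,-8.4,-0.6,0,0,-0.375],[4.2,-11.2,-0.8,0,0,-0.5],[5.3,-14,-1,0,0,-0.625],[6.3,-16.8,-1.2,0,0,-0.75],[7.4,-19.6,-1.4,0,0,-0.875],[8.4,-22.4,-1.6,0,0,-1.0],[9.5,-25.2,-1.8,0,0,-1.125],[10.5,-28,-1.9,0,0,-1.25],[11.6,-30.8,-1.9,0,0,-1.375],[12.6,-33.3,-1.9,0,0,-1.5]]
  gripper: -1

```text
t: 22.27
tool_pos: [0.5378, 0.334, 0.3549]
tool_rot: [2.226, 2.213, 0.003]
contact_force: [-0.2, 0.0, 0.5]
opening: 0.0858
grip_force: 0.0
```

Request:
arm_command:
  plan:
    - [[0,0,0,0,0,0],[0,0,0,0,0,0],[0,0,0,0,0,0]]

```text
t: 22.52
tool_pos: [0.5367, 0.3325, 0.3546]
tool_rot: [2.234, 2.205, 0.001]
contact_force: [-0.7, -0.1, 0.1]
opening: 0.0854
grip_force: 0.0
```

Run:
```python
from h import *
o=get_obs();print(o["tool_pos"],o["opening"]);goto(.5346,.3358,.0778,0)
```

```text
[0.53674492 0.33254292 0.3545874 ] 0.08536991906117787
shift [ 0.34 -0.25 12.21] turn [ 0.002  0.001 -0.013] rows>= 2.9
```

Request:
arm_command:
  plan:
    - [[0.3,-0.2,1,0.002,0,-0.013],[0.3,-0.2,3.5,0.002,0,-0.013],[0.3,-0.2,6,0.002,0,-0.013],[0.3,-0.2,8.5,0.002,0,-0.013],[0.3,-0.2,10.5,0.002,0,-0.013],[0.3,-0.2,11.7,0.002,0,-0.013],[0.3,-0.2,12.2,0.002,0,-0.013],[0.3,-0.2,12.2,0.002,0,-0.013],[0.3,-0.2,12.2,0.002,0,-0.013]]

```text
t: 23.27
tool_pos: [0.5347, 0.3369, 0.2341]
tool_rot: [2.218, 2.223, 0.003]
contact_force: [0.9, 1.0, 0.5]
opening: 0.0853
grip_force: 0.0
```

Run:
```python
from h import *
o=get_obs();print(o["tool_pos"],o["opening"]);goto(.5346,.3358,.0778,0)
```

```text
[0.53474698 0.33685693 0.23406427] 0.08533547463297855
shift [-0.11 -0.02  0.16] turn [ 0.002 -0.     0.002] rows>= 0.0
```

Request:
arm_command:
  plan:
    - [[-0.1,0,0.15,0,0,0],[-0.1,0,0.15,0,0,0],[-0.1,0,0.15,0,0,0]]

```text
t: 23.52
tool_pos: [0.5347, 0.3362, 0.2329]
tool_rot: [2.217, 2.224, 0.004]
contact_force: [0.7, -0.8, -0.5]
opening: 0.0855
grip_force: 0.0
```

Request:
arm_command:
  plan:
    - [[0,0,0,0,0,0],[0,0,0,0,0,0],[0,0,0,0,0,0],[0,0,0,0,0,0],[0,0,0,0,0,0],[0,0,0,0,0,0],[0,0,0,0,0,0],[0,0,0,0,0,0],[0,0,0,0,0,0],[0,0,0,0,0,0]]
  gripper: 1
  force: 50

```text
t: 24.35
tool_pos: [0.5344, 0.3361, 0.232]
tool_rot: [2.218, 2.224, 0.001]
contact_force: [-2.0, 0.2, 4.9]
opening: 0.0382
grip_force: 50.9
```

Request:
arm_command:
  plan:
    - [[0,0,-1.5,0,0,0],[0,0,-4,0,0,0],[0,0,-7,0,0,0],[0,0,-9,0,0,0],[-2,-0.3,-10,0,0,0],[-5,-0.7,-10,0,0,0],[-8.5,-1.1,-10,0,0,0],[-12,-1.5,-10,0,0,0],[-15.5,-2,-10,0,0,0],[-19,-2.5,-10,0,0,0],[-22.5,-3,-10,0,0,0],[-26,-3.4,-10,0,0,0]]

```text
t: 25.35
tool_pos: [0.4998, 0.0743, 0.3306]
tool_rot: [-2.218, -2.225, 0.002]
contact_force: [0.6, -0.6, -5.2]
opening: 0.0381
grip_force: 51.4
```

Request:
arm_command:
  plan:
    - [[-2,-0.2,0,0,0,0],[-3.5,-0.4,0,0,0,0],[-3.9,-0.4,0,0,0,0],[-3.9,-0.4,0,0,0,0],[-3.9,-0.4,0,0,0,0],[-3.9,-0.4,0,0,0,0]]

```text
t: 25.85
tool_pos: [0.4971, 0.0376, 0.3313]
tool_rot: [2.217, 2.226, 0.001]
contact_force: [-1.2, 0.7, -4.9]
opening: 0.0382
grip_force: 51.3
```

Run:
```python
from h import *
o=get_obs();print(o["tool_pos"],o["opening"]);goto(.4965,.0366,.234-.1547,0)
```

```text
[0.49706386 0.03762526 0.33131209] 0.038217155816547416
shift [-0.1  -0.06  9.73] turn [ 0.    -0.     0.004] rows>= 2.3
```

Request:
arm_command:
  plan:
    - [[-0.1,-0.05,2,0,0,0],[-0.1,-0.05,4,0,0,0],[-0.1,-0.05,6,0,0,0],[-0.1,-0.05,7.5,0,0,0],[-0.1,-0.05,8.6,0,0,0],[-0.1,-0.05,9.2,0,0,0],[-0.1,-0.05,9.4,0,0,0],[-0.1,-0.05,9.5,0,0,0],[-0.1,-0.05,9.5,0,0,0],[-0.1,-0.05,9.5,0,0,0]]

```text
t: 26.68
tool_pos: [0.4973, 0.0359, 0.2379]
tool_rot: [2.216, 2.223, 0.003]
contact_force: [0.3, 0.1, -5.2]
opening: 0.0379
grip_force: 51.5
```

Run:
```python
from h import *
o=get_obs();print(o["tool_pos"],o["contact_force"]);goto(.4965,.0366,.234-.1547,0)
```

```text
[0.49734504 0.03591998 0.23787218] [ 0.28883125  0.12320282 -5.20200493]
shift [ 0.07 -0.09  0.39] turn [0.003 0.    0.003] rows>= 0.1
```

Request:
arm_command:
  plan:
    - [[0.05,-0.08,0.15,0,0,0],[0.05,-0.08,0.3,0,0,0],[0.05,-0.08,0.4,0,0,0],[0.05,-0.08,0.42,0,0,0],[0.05,-0.08,0.42,0,0,0]]

```text
t: 27.1
tool_pos: [0.4964, 0.0364, 0.2339]
tool_rot: [2.217, 2.224, 0.001]
contact_force: [-4.4, 1.0, 5.6]
opening: 0.038
grip_force: 52.3
```

Request:
arm_command:
  plan:
    - [[0,0,0,0,0,0],[0,0,0,0,0,0],[0,0,0,0,0,0],[0,0,0,0,0,0],[0,0,0,0,0,0],[0,0,-1.5,0,0,0],[0,0,-4,0,0,0],[0,0,-7,0,0,0],[0,0,-10,0,0,0],[0,0,-12.5,0,0,0],[3,-1,-12.5,0,0,0],[6.5,-2,-12.5,0,0,0]]
  gripper: -1

```text
t: 28.1
tool_pos: [0.4764, 0.1008, 0.3605]
tool_rot: [2.219, 2.217, 0.007]
contact_force: [1.4, 0.4, -0.9]
opening: 0.0851
grip_force: 0.0
```

Request:
arm_command:
  plan:
    - [[3.7,-1.1,0,0,0,0],[7.4,-2.2,0,0,0,0.01],[11.1,-3.3,0,0,0,0.02],[14.8,-4.4,0,0,0,0.03],[18.5,-5.5,0,0,0,0.03],[20.9,-6.5,0,0,0,0.03],[20.9,-6.5,0,0,0,0.03],[20.9,-6.5,0,0,0,0.03],[20.9,-6.5,0,0,0,0.03]]

```text
t: 28.85
tool_pos: [0.41, 0.31, 0.3571]
tool_rot: [2.25, 2.191, 0.0]
contact_force: [0.4, 0.4, -0.5]
opening: 0.0855
grip_force: 0.0
```

Run:
```python
from h import *
o=get_obs();print(o["tool_pos"],o["opening"]);goto(.4114,.3107,.2318-.1547,-1.3)
r=snap(6);p,d,P=r["top"];x,y,z=np.moveaxis(P,-1,0)
k=(abs(x-.496)<.04)&(abs(y-.037)<.04)&(z>.1);v,u=np.nonzero(k);w=ray("top",np.c_[u,v],.111)[:,:2];print("jack",w.mean(0),cv2.minEnclosingCircle((w*1e3).astype(np.float32)))
cv2.imwrite("pics/j.png",np.hstack([big(p,240,205,320,265,5,2.6),big(r["side"][0],290,200,360,260,5,2.6)]))
```

```text
[0.41004003 0.30997303 0.35713738] 0.08554461991556954
shift [ 0.08  0.12 12.53] turn [ 0.001  0.001 -0.004] rows>= 3.0
jack [0.49651663 0.03709548] ((496.6306457519531, 37.246131896972656), 18.057313919067383)
```

View pics/j.png

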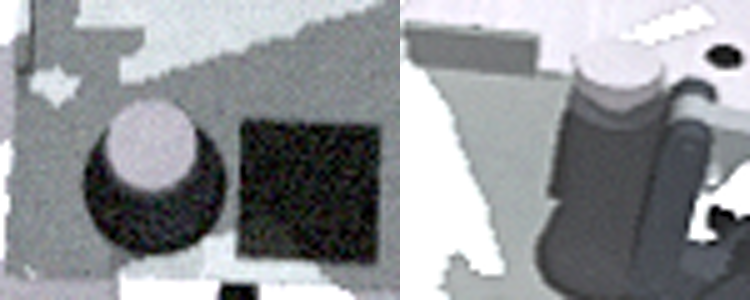

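Jack is upright on the round pad (cap at crop 152,145; foot/pad 155,185), within ~1 mm of the pad centre. Now the riser.

Request:
arm_command:
  plan:
    - [[0.1,0.1,1.5,0,0,0],[0.1,0.1,4,0,0,0],[0.1,0.1,6.5,0,0,0],[0.1,0.1,9,0,0,0],[0.1,0.1,11,0,0,0],[0.1,0.1,12.2,0,0,0],[0.1,0.1,12.5,0,0,0],[0.1,0.1,12.6,0,0,0],[0.1,0.1,12.6,0,0,0],[0.1,0.1,12.6,0,0,0]]

```text
t: 29.78
tool_pos: [0.412, 0.3113, 0.233]
tool_rot: [2.25, 2.19, 0.005]
contact_force: [-0.0, -0.3, 0.2]
opening: 0.0857
grip_force: 0.0
```

Request:
arm_command:
  plan:
    - [[0,0,0,0,0,0],[0,0,0,0,0,0],[0,0,0,0,0,0],[0,0,0,0,0,0],[0,0,0,0,0,0],[0,0,0,0,0,0],[0,0,0,0,0,0],[0,0,0,0,0,0],[0,0,0,0,0,0]]
  gripper: 1
  force: 50

```text
t: 30.53
tool_pos: [0.4114, 0.3114, 0.2323]
tool_rot: [2.25, 2.191, 0.002]
contact_force: [-1.9, 0.9, 5.0]
opening: 0.0493
grip_force: 53.3
```

Request:
arm_command:
  plan:
    - [[0,0,-1.5,0,0,0],[0,0,-4,0,0,0],[0,0,-7.5,0,0,0],[0,0,-11,0,0,0],[0,0,-14,0,0,0],[-3,0,-15,0,0,0],[-6.5,0,-15,0,0,0],[-10,0,-15,0,0,0],[-13,0,-15,0,0,0],[-15,0,-15,0,0,0],[-15,0,-15,0,0,0]]

```text
t: 31.45
tool_pos: [0.4062, 0.1584, 0.3788]
tool_rot: [2.255, 2.186, -0.006]
contact_force: [1.1, 0.2, -5.5]
opening: 0.0496
grip_force: 54.1
```

Run:
```python
from h import *
o=get_obs();print(o["tool_pos"],o["opening"]);goto(.4946,-.0278,.36-.1547,-1.4)
```

```text
[0.40623585 0.15839142 0.3788093 ] 0.04960417587535061
shift [-18.33   9.42   1.92] turn [-0.002  0.003 -0.007] rows>= 5.0
```

Request:
arm_command:
  plan:
    - [[-2.5,1,0,0,0,0],[-6,2.5,0,0,0,-0.005],[-9.5,4.5,0,0,0,-0.005],[-13,6.5,0,0,0,-0.005],[-16.5,8.5,0,0,0,-0.005],[-18.3,9.4,0.5,0,0,-0.005],[-18.3,9.4,1,0,0,-0.005],[-18.3,9.4,1,0,0,-0.005],[-18.3,9.4,1,0,0,-0.005]]

```text
t: 32.2
tool_pos: [0.4955, -0.0237, 0.3693]
tool_rot: [-2.243, -2.195, 0.002]
contact_force: [0.0, 0.0, -6.0]
opening: 0.0497
grip_force: 54.5
```

Run:
```python
from h import *
o=get_obs();print(o["tool_pos"],o["opening"]);goto(.4946,-.0278,.2343-.1547,-1.4)
```

```text
[ 0.4954792  -0.02369792  0.36926928] 0.04972338675015956
shift [-0.43 -0.04 13.5 ] turn [-0.003 -0.001  0.003] rows>= 3.2
```

Request:
arm_command:
  plan:
    - [[-0.2,-0.05,0,0,0,0],[-0.4,-0.05,0,0,0,0],[-0.4,-0.05,0,0,0,0],[-0.4,-0.05,2.5,0,0,0],[-0.4,-0.05,5,0,0,0],[-0.4,-0.05,7.5,0,0,0],[-0.4,-0.05,10,0,0,0],[-0.4,-0.05,12,0,0,0],[-0.4,-0.05,13,0,0,0],[-0.4,-0.05,13.2,0,0,0],[-0.4,-0.05,13.2,0,0,0],[-0.4,-0.05,13.2,0,0,0]]

```text
t: 33.2
tool_pos: [0.4964, -0.0283, 0.2412]
tool_rot: [2.243, 2.195, 0.004]
contact_force: [0.8, 0.6, -5.4]
opening: 0.0494
grip_force: 54.3
```

Run:
```python
from h import *
o=get_obs();print(o["tool_pos"],o["contact_force"]);goto(.4946,-.0278,.2343-.1547,-1.4)
```

```text
[ 0.49636401 -0.02830876  0.24120591] [ 0.76748751  0.62068972 -5.37800602]
shift [ 0.05 -0.18  0.69] turn [0.004 0.001 0.003] rows>= 0.2
```

Request:
arm_command:
  plan:
    - [[0.05,-0.15,0.1,0.003,0,0],[0.05,-0.15,0.3,0.003,0,0],[0.05,-0.15,0.5,0.003,0,0],[0.05,-0.15,0.6,0.003,0,0],[0.05,-0.15,0.7,0.003,0,0],[0.05,-0.15,0.7,0.003,0,0]]

```text
t: 33.7
tool_pos: [0.4947, -0.0278, 0.2345]
tool_rot: [-2.245, -2.196, 0.002]
contact_force: [-5.7, 1.9, 6.5]
opening: 0.0496
grip_force: 55.9
```

Seated. Release and retreat clear (up, then toward the jig side at height and back).

Request:
arm_command:
  plan:
    - [[0,0,0,0,0,0],[0,0,0,0,0,0],[0,0,0,0,0,0],[0,0,0,0,0,0],[0,0,0,0,0,0],[0,0,-1.5,0,0,0],[0,0,-4,0,0,0],[0,0,-7,0,0,0],[0,0,-10,0,0,0],[0,0,-13,0,0,0],[3.5,-0.5,-14,0,0,0],[7,-1,-14,0,0,0]]
  gripper: -1

```text
t: 34.7
tool_pos: [0.4869, 0.042, 0.3774]
tool_rot: [2.247, 2.189, 0.007]
contact_force: [-0.5, 0.5, -0.2]
opening: 0.085
grip_force: 0.0
```

Request:
arm_command:
  plan:
    - [[4,-0.5,0,0,0,0],[8,-1,0,0,0,0],[12,-1.5,0,0,0,0],[16,-2,0,0,0,0],[20,-2.5,0,0,0,0],[24,-3,0,0,0,0],[28,-3.5,0,0,0,0],[31,-4,0,0,0,0],[31,-4,0,0,0,0],[31,-4,0,0,0,0]]

```text
t: 35.53
tool_pos: [0.4522, 0.3547, 0.3721]
tool_rot: [-2.242, -2.199, 0.003]
contact_force: [-0.6, -0.3, 0.0]
opening: 0.0854
grip_force: 0.0
```

Run:
```python
from h import *
r=snap(7)
p,d,P=r["top"];x,y,z=np.moveaxis(P,-1,0)
k=(abs(x-.496)<.04)&(abs(y-.037)<.03)&(z>.1);v,u=np.nonzero(k);w=ray("top",np.c_[u,v],.111)[:,:2];print("jack",w.mean(0))
k=(abs(x-.495)<.045)&(abs(y+.029)<.034)&(z>.1);v,u=np.nonzero(k);w=ray("top",np.c_[u,v],.111)[:,:2];print("riser",cv2.minAreaRect((w*1e3).astype(np.float32)))
yaw=np.radians(3.65);ex=np.array([np.cos(yaw),np.sin(yaw)]);ey=np.array([-ex[1],ex[0]])
w=P[...,:2]-[.4477,-.2857];a,b=w@ex,w@ey
for nm,a0,h in(("block",0,.07),("rest",.12,.04)):
    k=(abs(a-a0)<h)&(abs(b)<.04)&(z>.033)&(z<.06);v,u=np.nonzero(k);q=(ray("top",np.c_[u,v],.046)[:,:2]-[.4477,-.2857])*1e3;print(nm,cv2.minAreaRect(np.c_[q@ex,q@ey].astype(np.float32)))
cv2.imwrite("pics/k.png",np.hstack([big(p,235,170,345,270,3.6,2.2),cv2.copyMakeBorder(big(p,385,190,465,290,3.6,1.6),0,0,0,0,0)]))
cv2.imwrite("pics/l.png",big(r["side"][0],260,130,420,280,4,1.6))
```

```text
jack [0.49650903 0.03702761]
riser ((494.5517578125, -28.32341957092285), (51.11846923828125, 48.773746490478516), 0.648400604724884)
block ((0.25571441650390625, 1.9207801818847656), (49.7620735168457, 96.09815216064453), 89.86471557617188)
rest ((118.80158996582031, 2.162656784057617), (41.132991790771484, 49.81199264526367), 0.9612250328063965)
```

View pics/k.png

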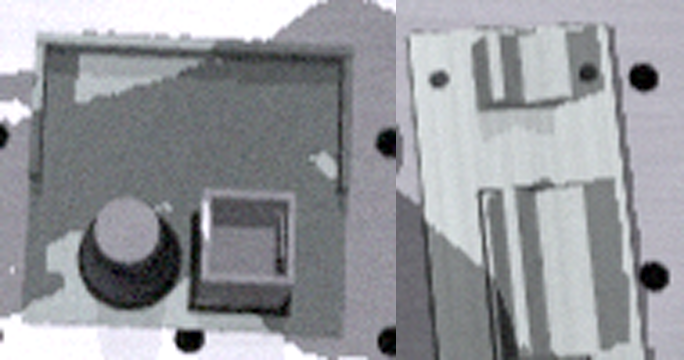

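View pics/l.png

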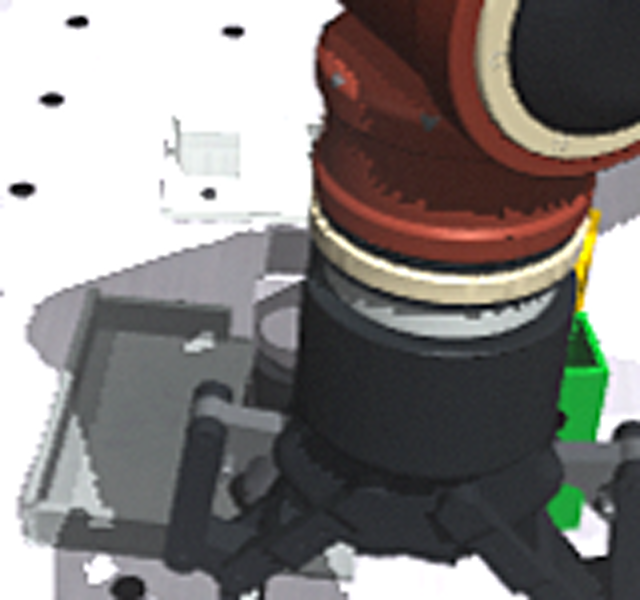

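All three parts check out: the jack and riser are upright and within about 1 mm of their pad centres. The V-block is in its outline with its groove in line with the rest. The gripper is clear, so I'm handing in.

```bash
python3 -c "
from station import *
print(finish_job())"
```

```text
the job is handed in; nothing more can be done
None
```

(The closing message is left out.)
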